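Tip the face-down etched tiles over in the drying rack

TASK

Three etched tiles lean in the tile rack; two of them lean the wrong way, black glazed face down on the rail with the bare terracotta side up. With a fingertip, gently push each of these two by its overhanging upper part so that it tips across the rack and leans on the opposite rail, black face up. Do not pick the tiles up or take them out of the rack, and leave the third tile, the vase, the jar and the brush alone.

Things in the scene. Friction and masses are not known exactly. Their poses are not given: they have to be found in the camera images.
- rack: wooden tile rack fixed to the bench, 150 (x) x 398 (y, its length) mm; origin at the centre of its underside, on the bench. Three tiles stand in it about 115 mm apart along y, in any order, each leaning about 32 degrees from upright on one of its two rails. End posts 70 mm tall at y = +-192 mm.
- channel (a point): middle of the channel that runs along the rack's y axis at x = 0 and holds the tiles' lower edges: 16 mm wide, floor (this point) 10 mm above the bench, walls up to 18 mm. A tile pushed by its top past upright falls onto the other rail by itself.
- rail_far (a point): middle of the black rubber rail, 10 mm thick, along the rack's y at x = +36 mm, centre 60 mm above the bench. A leaning tile's upper 35 mm overhang its rail; its top edge is about 97 mm above the bench and about 50 mm sideways from the channel.
- rail_near (a point): middle of the same kind of rail at the rack's x = -36 mm
- tile_1: loose ceramic tile, 80 wide x 100 tall x 8 mm thick, 105 to 210 g; one face black glaze with a pale spiral, the other bare terracotta. Origin 8.7 mm above the middle of its lower edge. x points out of the black face, y along its width, z up the tile (top edge at 91.3 mm). At the start it leans to the rack's +x side, black face down: to be tipped.
- tile_2: loose ceramic tile, 80 wide x 100 tall x 8 mm thick, 105 to 210 g; one face black glaze with a pale spiral, the other bare terracotta. Origin 8.7 mm above the middle of its lower edge. x points out of the black face, y along its width, z up the tile (top edge at 91.3 mm). At the start it leans to the rack's -x side, black face down: to be tipped.
- tile_3: loose ceramic tile, 80 wide x 100 tall x 8 mm thick, 105 to 210 g; one face black glaze with a pale spiral, the other bare terracotta. Origin 8.7 mm above the middle of its lower edge. x points out of the black face, y along its width, z up the tile (top edge at 91.3 mm). At the start it leans to the rack's -x side, black face up: already right, leave alone.
- tile_3_top (a point): middle of the top edge of tile_3
- vase: small black vase, 68 mm wide, 95 mm tall, loose, beyond the rack; origin at the centre of its underside
- jar: blue colour jar with white cap, 52 mm wide, 70 mm tall, loose, on the robot's side of the rack; origin at the centre of its underside
- brush: paint brush lying on the bench beyond the rack, under 30 mm high, loose; origin under its middle, x axis along it
Things that resemble listed ones, but are neither listed nor needed, are in the scene too. What is shaped like the tile_2 but purple is not meant.

How it is judged (in metres and radians):
At the end, for the whole second after the job is handed in: All three tiles stand in the rack's channel (origin within 15 mm of the channel's centre line, lower edge down in it), at rest, leaning on a rail with the black face up (black face's normal 45 to 72 degrees from vertical) (angle between tile_1's own x axis and vertical between 0.78 and 1.25 rad and x of tile_1 in the frame of rack between -0.015 and 0.015 m and z of each of tile_1, tile_2, tile_3 in the frame of rack below 0.03 m and linear speed of each of tile_1, tile_2, tile_3 below 0.02 m/s and angular speed of each of tile_1, tile_2, tile_3 below 0.2 rad/s and angle between tile_2's own x axis and vertical between 0.78 and 1.25 rad and x of tile_2 in the frame of rack between -0.015 and 0.015 m and angle between tile_3's own x axis and vertical between 0.78 and 1.25 rad and x of tile_3 in the frame of rack between -0.015 and 0.015 m); the robot touches nothing.
It fails at once if a tile is lifted (its origin rises more than 20 mm) (z of any of tile_1, tile_2, tile_3 in the frame of rack above 0.04 m).
It fails at once if a tile is pushed harder than 20 N (contact force between any of the arm, the fingers and tile_1 above 20 N or contact force between any of the arm, the fingers and tile_2 above 20 N or contact force between any of the arm, the fingers and tile_3 above 20 N).
It fails at once if the third tile is disturbed (its foot or top edge moves more than 15 mm) (distance of any of tile_3, tile_3_top from where it was at the start of the episode above 0.015 m).
It fails at once if the vase, the jar or the brush is moved more than 20 mm or tipped (distance of any of vase, jar, brush from where it was at the start of the episode above 0.02 m or angle between any of vase, jar's own z axis and vertical above 0.5 rad).
It also fails if it takes over 48 s, if anything falls off the work surface, if the arm or the gripper's body presses on something with over 40 N, if the wrist force passes 120 N, or if a joint passes its speed limit or range.

ROBOT

A 6-joint arm with a two-finger parallel gripper is mounted at the origin on the work surface. World frame = base frame: x ahead of the robot, y to its left, z up, the work surface at z = 0. Lengths are in m, angles in degrees, forces in N, time in s.
With the tool pointing down it reaches from about 0.3 to 0.75 m from the base axis. Payload 8.5 kg.
Tool frame: the origin (TCP) lies at the very end of the fingers, on their centre line; the grasp point (between the pads) lies env.pinch_z behind it (env.pinch_z is the distance from the TCP to the grasp point, in m); z points along the fingers, y is the line along which they close (so a half turn about z gives the same grasp; the last joint's range is limited). The gripper opens to 85 mm and grips with 20 to 120 N. Pads are 22 mm wide; open, the fingers measure 114 mm over their backs; the gripper's body (76 mm by 85 mm) begins 54 mm behind the grasp point. The pads swing forward as they close: fully open they stand 13 mm farther back than shut.
Start: joints at [57.852, 21.807, 74.336, -0, 83.858, -12.336], TCP at [0.186, 0.517, 0.205] pointing down, gripper open.
Joint ranges: [-178.18, 178.18], [-50.72, 133.34], [12.68, 142.11], [-81.47, 261.47], [9.98, 163.14], [-165.26, 165.26]. Speed limits (degrees/s): [136.94, 136.94, 180, 180, 180, 180].

INTERFACE

Orientations are given as a 3x3 rotation matrix whose columns are the frame's x, y, z axes.
In Python, from rig import telemetry, get_image, env gives the robot as it stands. The module is installed in compiled form; this text tells all that it offers.
- The arm moves only by the tool apply_moves, never from a script. Its argument "series" is a list of rows, each a list of 7 numbers: the shift along the tool's x, y, z in mm, then the turn, a rotation vector about the tool's x, y, z in degrees, then the opening, from 0 (shut) to 1 (fully open). A call has 1 to 12 rows; each row shifts and turns the commanded pose from where the row before left it, along the tool's axes as they then stand; what a row does not reach is not made up. A row lasts 1/8 s, in which the tool goes at most 62.5 mm and 10.7 degrees, less where a joint would pass 70% of its speed; a pose out of reach is approached as far as the arm can. A call with a gripper value outside its range is refused whole. The fingers move at their own pace and stop on an object; "grip_force" is the grip in N (left out, the last holds). Time passes only in rows, so rows that do not move let the fingers close. It gives the time, the measured TCP pose, the force, the opening and the grip force at its end, in the units of the state.
- telemetry.observe(): the state, without advancing time (a new reading comes with each control period).
- get_image(name): name is "scene" or "top" or "wrist"; returns a dict with "frame" (420x560x3 uint8, red, green, blue), "z_map" (420x560 float32, m along the optical axis (not along the pixel's ray), 0 where there is no reading), "vertical_fov" (degrees; the focal length in pixels is half the picture's height over the tangent of half this angle, whatever the lens; pixels are square), "cx", "cy" (the principal point, pixels), "eye" and "attitude" of the camera in the world; the wrist camera has in their place "mount" (4x4, takes a point from camera to tool coordinates, whose origin is the TCP and whose axes are the flange's). Camera axes: x right, y up, looking along -z (the intrinsics and any distortion apply to the point x, -y, -z); pixel columns grow to the right and rows downward; lengths in m; the calibration is good to about 2 mm. The wrist camera is an equidistant fisheye: a pixel r from the principal point sees the ray r / f radians off the axis. A picture is of the moment at which its call begins: read the wrist's pose just before it.
- env.close_job(): hands the job in; it is judged then, once.
The state is a dict: "time_s": time; "q": joint angles; "qvel": joint speeds; "joint_efforts": joint torques, N m; "position": TCP position; "tool_rot": TCP orientation; "ft_force": force on the tool from outside, world axes, zero at the start; "wrist_torque": the same for the moment, N m; "grip_width": finger opening in m; "gripper_force": force on a finger pad.
Only numpy, scipy, OpenCV 4.12 (cv2) and the standard library are available. Lean on these libraries where they do the work, as an engineer would, in place of code of your own. Each camera call takes 0.05 s, during which the arm holds its last target. There are 200 camera calls.

## Working session

There is one attempt and no reset: what is moved stays moved. The work goes in short steps, Python scripts to look and compute and a tool call to move; the robot and the scene stay as the last step left them, time stands still between calls to the robot, and variables do not carry over. Pictures are saved under pics/ and viewed, at most 10 in all, crops included, and the job is handed in when it is done.

Besides the shell and the picture viewer there is one more tool, called as name(argument=value, ...), one argument or row to a line, values as JSON. apply_moves: Moves the arm, as the interface text tells. Its arguments: {"type":"object","properties":{"series":{"type":"array"},"grip_force":{"type":"number"}},"required":["series"]}

```bash
mkdir -p pics; cat > h.py <<'E'
import numpy as np, cv2
from rig import telemetry, get_image, env
def cloud(im):
    z=im["z_map"]; h,w=z.shape; f=h/2/np.tan(np.radians(im["vertical_fov"]/2))
    u,v=np.meshgrid(np.arange(w),np.arange(h))
    P=np.stack([(u-im["cx"])/f*z,-(v-im["cy"])/f*z,-z],-1)
    W=P@np.array(im["attitude"]).T+np.array(im["eye"]); W[z==0]=np.nan
    return W
E
python3 - <<'E'
from h import *
s=telemetry.observe(); print(s)
for n in ("scene","top"):
    im=get_image(n); cv2.imwrite(f"pics/{n}0.png",im["frame"][:,:,::-1]); np.save(n,cloud(im)); np.save(n+"_rgb",im["frame"])
    print(n,im["eye"],im["attitude"],im["vertical_fov"],[k for k in im], im["cx"],im["cy"])
E
```

```text
{'time_s': 0.0, 'q': array([ 5.78497336e+01,  2.18392816e+01,  7.43866158e+01,  7.94310182e-06,
        8.38576017e+01, -1.23359231e+01]), 'qvel': array([0.03144839, 0.04496742, 0.08101188, 0.01731552, 0.14456094,
       0.03756168]), 'joint_efforts': array([-6.64855343e-04, -4.48465168e+01, -2.31273258e+01, -2.13627304e-04,
        4.81740411e-03, -4.76974969e-05]), 'position': array([0.18625175, 0.51713887, 0.20441686]), 'tool_rot': array([[-9.40795814e-01,  3.38972910e-01, -7.75624273e-04],
       [ 3.38973655e-01,  9.40795057e-01, -1.23378566e-03],
       [ 3.11483566e-04, -1.42365658e-03, -9.99998938e-01]]), 'ft_force': array([ 0.02060644,  0.0539194 , -1.04671754]), 'wrist_torque': array([-0.01195429, -0.03437544, -0.02931135]), 'gripper_force': 0.0, 'grip_width': 0.08567233519045536}
scene [1.12812897 0.5673206  0.66363813] [[-0.72886782 -0.3819136   0.56823736]
 [ 0.68434404 -0.38140366  0.62145352]
 [-0.02061375  0.84182733  0.53935316]] 49.496130234540146 ['frame', 'z_map', 'vertical_fov', 'cx', 'cy', 'eye', 'attitude'] 280.257138649997 214.7489985401909
top [ 0.32284899 -0.09106392  1.17791365] [[ 0.02352667  0.98024715 -0.19637213]
 [-0.99957321  0.02646744  0.01236431]
 [ 0.01731755  0.19599743  0.98045148]] 53.167683782414244 ['frame', 'z_map', 'vertical_fov', 'cx', 'cy', 'eye', 'attitude'] 283.28147098978684 209.19819319432918
```

View pics/scene0.png

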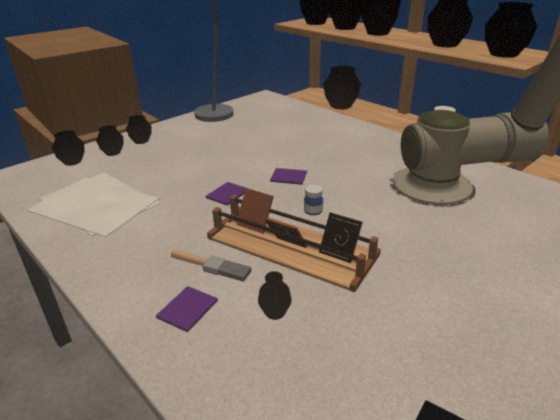

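View pics/top0.png

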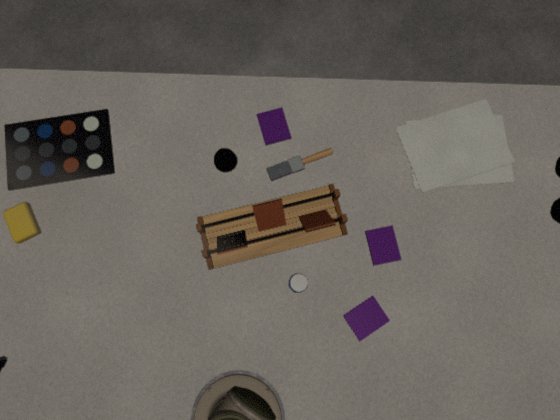

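The scene view shows the rack at about (293,240). Its tiles are bare terracotta at (256,210), a dark edge-on one at (288,233) and black with a spiral at (341,237). In the top view these are at (317,219), (268,214) and (232,240).

Candidates:
- Terracotta tiles in the rack: middle (268,214) leaning far is tile_1, and right (317,219) leaning near is tile_2.
- Black tile at (232,240) is tile_3.
- Purple pieces at (273,126), (383,245) and (366,318) are decoys.

Next I'll measure and check this in one close crop.

```bash
python3 - <<'E'
from h import *
rgb=np.load("top_rgb.npy"); W=np.load("top.npy"); S=np.load("scene.npy"); srgb=np.load("scene_rgb.npy")
a=cv2.resize(rgb[175:275,190:355],None,fx=4.5,fy=4.5,interpolation=cv2.INTER_CUBIC)
b=cv2.resize(srgb[180:285,200:390],None,fx=4,fy=4,interpolation=cv2.INTER_CUBIC)[:,:742]
b=cv2.resize(b,None,fx=.35,fy=.35); p=np.zeros((b.shape[0],a.shape[1],3),np.uint8);p[:,:b.shape[1]]=b
cv2.imwrite("pics/crop0.png",np.clip(np.vstack([a,p])[:,:,::-1].astype(float)*1.8,0,255).astype(np.uint8)[:600])
# rack footprint: wood colour in both
for n,I,C in(("top",rgb,W),("scene",srgb,S)):
    hsv=cv2.cvtColor(I,cv2.COLOR_RGB2HSV)
    m=((C[...,2]>0.006)&(C[...,2]<0.12)&(C[...,0]>.25)&(C[...,0]<.75)&(C[...,1]>-.35)&(C[...,1]<.35)).astype(np.uint8)
    k,l,st,ce=cv2.connectedComponentsWithStats(m)
    for i in range(1,k):
        if st[i,4]>40:
            P=C[l==i]; r=cv2.minAreaRect(P[:,:2].astype(np.float32)); print(n,st[i],ce[i].round(),"min",P.min(0).round(3),"max",P.max(0).round(3),"rect",np.round(r[0],3),np.round(r[1],3),round(r[2],1))
E
```

```text
top [213 148  25  25 461] [225. 160.] min [0.653 0.028 0.006] max [0.733 0.103 0.102] rect [0.689 0.063] [0.071 0.065] 24.0
top [267 148  67  34 729] [295. 165.] min [ 0.639 -0.247  0.006] max [ 0.742 -0.056  0.028] rect [ 0.698 -0.151] [0.048 0.2  ] 23.7
top [ 196  184  152   86 7547] [271. 226.] min [ 0.383 -0.285  0.006] max [0.633 0.135 0.104] rect [ 0.508 -0.075] [0.152 0.398] 15.7
top [365 230   5  17  47] [368. 237.] min [ 0.458 -0.349  0.006] max [ 0.504 -0.338  0.014] rect [ 0.481 -0.343] [0.045 0.012] 0.4
top [288 273  20  20 308] [298. 283.] min [ 0.327 -0.174  0.011] max [ 0.377 -0.123  0.076] rect [ 0.351 -0.148] [0.051 0.049] 27.7
top [343 297  28  26 405] [360. 313.] min [ 0.251 -0.349  0.006] max [ 0.318 -0.274  0.017] rect [ 0.27  -0.326] [0.055 0.091] 33.7
scene [272 172  32  12 192] [289. 178.] min [ 0.25  -0.35   0.006] max [ 0.321 -0.273  0.013] rect [ 0.285 -0.311] [0.07  0.077] 0.5
scene [304 184  20  31 516] [313. 199.] min [ 0.33  -0.169  0.006] max [ 0.381 -0.119  0.074] rect [ 0.355 -0.144] [0.051 0.048] 12.6
scene [ 207  188  174  104 8657] [296. 240.] min [ 0.385 -0.35   0.006] max [0.636 0.139 0.102] rect [ 0.514 -0.105] [0.216 0.483] 5.9
scene [ 171  250   81   32 1005] [216. 265.] min [ 0.641 -0.241  0.006] max [ 0.744 -0.052  0.024] rect [ 0.698 -0.149] [0.045 0.2  ] 25.1
scene [ 258  271   34   48 1174] [274. 296.] min [0.663 0.037 0.006] max [0.721 0.098 0.099] rect [0.693 0.071] [0.051 0.064] 63.7
```

View pics/crop0.png

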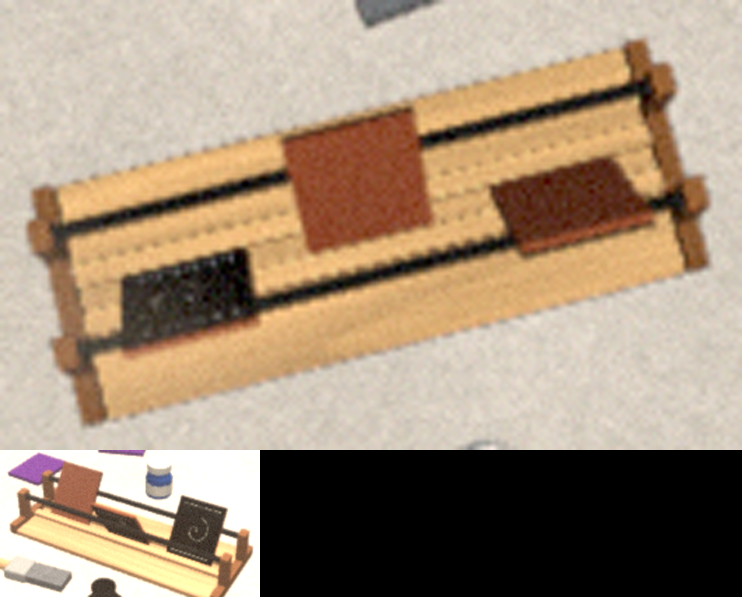

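The crop confirms the choice: the middle terracotta tile leans on the far rail (tile_1), the right terracotta tile leans on the near rail (tile_2), and the left black spiral tile is tile_3. I'll locate them in rack coordinates, and meanwhile close the fingers and align the tool with the rack, so that tool x = -rack x and tool y = rack y.

```bash
cat >> h.py <<'E'
Y=np.radians(15.7); RX=np.array([np.cos(Y),np.sin(Y)]); RY=np.array([-RX[1],RX[0]]); C0=np.array([.508,-.075])
def rack(P): d=np.asarray(P)[...,:2]-C0; return np.stack([d@RX,d@RY,np.asarray(P)[...,2]],-1)
E
python3 - <<'E'
from h import *
print("pinch",env.pinch_z)
for n in("top","scene"):
    R=rack(np.load(n+".npy")); 
    m=((R[...,2]>.074)&(abs(R[...,0])<.075)&(abs(R[...,1])<.185)).astype(np.uint8)
    k,l,st,ce=cv2.connectedComponentsWithStats(m)
    for i in range(1,k):
        if st[i,4]>25:
            P=R[l==i]; t=P[P[:,2]>P[:,2].max()-.01]
            print(n,ce[i].round(),"lo/hi",np.percentile(P,2,0).round(3),np.percentile(P,98,0).round(3),"topedge",np.median(t,0).round(3))
    q=R[(R[...,2]>.066)&(R[...,2]<.076)&(abs(abs(R[...,1])-.192)<.012)&(abs(R[...,0])<.06)]
    for sx in(-1,1):
        for sy in(-1,1): print("post",np.median(q[(q[:,0]*sx>0)&(q[:,1]*sy>0)],0).round(4))
print("tcp rack",rack(telemetry.observe()["position"]))
E
```

```text
pinch 0.0187
top [268. 207.] lo/hi [ 0.029 -0.037  0.075] [0.051 0.039 0.102] topedge [ 0.046 -0.001  0.098]
top [319. 225.] lo/hi [-0.051 -0.157  0.075] [-0.028 -0.08   0.101] topedge [-0.046 -0.12   0.098]
top [232. 247.] lo/hi [-0.051  0.078  0.075] [-0.029  0.155  0.101] topedge [-0.046  0.116  0.097]
post [-0.0357 -0.1909  0.0699]
post [-0.0365  0.1913  0.0704]
post [ 0.0358 -0.1908  0.0706]
post [0.0356 0.1916 0.07  ]
scene [258. 197.] lo/hi [-0.045 -0.156  0.075] [-0.026 -0.077  0.1  ] topedge [-0.041 -0.116  0.096]
scene [344. 223.] lo/hi [-0.045  0.08   0.075] [-0.026  0.158  0.1  ] topedge [-0.041  0.119  0.096]
scene [282. 225.] lo/hi [ 0.039 -0.036  0.075] [0.054 0.043 0.101] topedge [0.05  0.005 0.098]
post [-0.0305 -0.188   0.0706]
post [-0.0315  0.1941  0.0704]
post [ 0.0421 -0.1874  0.071 ]
post [0.04   0.1935 0.0702]
tcp rack [-0.14947105  0.65716602  0.20447174]
```

apply_moves(
  series=[
    [0, 0, 0, 0, 0, -9, 0],
    [0, 0, 0, 0, 0, -9, 0],
    [0, 0, 0, 0, 0, -9, 0],
    [0, 0, 0, 0, 0, -8.5, 0],
    [0, 0, 0, 0, 0, 0, 0],
  ],
  grip_force=20,
)

```text
time_s: 0.72
position: [0.1864, 0.5173, 0.2047]
tool_rot: [[-0.963, -0.269, -0.0], [-0.269, 0.963, -0.001], [0.001, -0.001, -1.0]]
ft_force: [0.3, 0.2, -0.5]
grip_width: 0.0001
gripper_force: 0.0
```

apply_moves(
  series=[
    [-19.5, -54.5, 0, 0, 0, 0, 0],
    [-19.5, -54.5, 0, 0, 0, 0, 0],
    [-19.5, -54.5, 0, 0, 0, 0, 0],
    [-19.5, -54.5, 0, 0, 0, 0, 0],
    [-19.5, -54.5, 0, 0, 0, 0, 0],
    [-19.5, -54.5, 0, 0, 0, 0, 0],
    [-19.5, -54.5, 0, 0, 0, 0, 0],
    [-19.5, -54.5, 0, 0, 0, 0, 0],
    [-19.5, -54.5, 0, 0, 0, 0, 0],
    [-19.5, -54.5, 0, 0, 0, 0, 0],
    [-19.5, -54.5, 0, 0, 0, 0, 0],
    [-19.5, -54.5, 0, 0, 0, 0, 0],
  ],
)

```text
time_s: 2.22
position: [0.5894, -0.0507, 0.2049]
tool_rot: [[-0.964, -0.267, -0.0], [-0.267, 0.964, 0.0], [0.0, 0.0, -1.0]]
ft_force: [1.3, 1.1, -0.3]
grip_width: 0.0002
gripper_force: 0.0
```

apply_moves(
  series=[
    [0, 0, 0, 0, 0, 0, 0],
    [0, 0, 0, 0, 0, 0, 0],
  ],
)

```text
time_s: 2.48
position: [0.5881, -0.0485, 0.2047]
tool_rot: [[-0.963, -0.268, -0.001], [-0.268, 0.963, 0.001], [0.001, 0.001, -1.0]]
ft_force: [0.2, -0.2, 0.1]
grip_width: 0.0001
gripper_force: 0.0
```

```bash
python3 - <<'E'
from h import *
print(rack(telemetry.observe()["position"]).round(4))
E
```

```text
[0.0843 0.0038 0.2047]
```

apply_moves(
  series=[
    [0, 0, 30, 0, 0, 0, 0],
    [0, 0, 35, 0, 0, 0, 0],
    [0, 0, 30, 0, 0, 0, 0],
    [0, 0, 20, 0, 0, 0, 0],
    [0, 0, 8, 0, 0, 0, 0],
    [0, 0, 0, 0, 0, 0, 0],
    [0, 0, 0, 0, 0, 0, 0],
  ],
)

```text
time_s: 3.35
position: [0.5889, -0.0487, 0.0831]
tool_rot: [[-0.963, -0.271, 0.002], [-0.271, 0.963, -0.001], [-0.002, -0.001, -1.0]]
ft_force: [-1.1, -0.2, -0.7]
grip_width: -0.0002
gripper_force: 0.0
```

apply_moves(
  series=[
    [4, 0, 0, 0, 0, 0, 0],
    [4, 0, 0, 0, 0, 0, 0],
    [4, 0, 0, 0, 0, 0, 0],
    [4, 0, 0, 0, 0, 0, 0],
    [4, 0, 0, 0, 0, 0, 0],
    [3, 0, 0, 0, 0, 0, 0],
    [3, 0, 0, 0, 0, 0, 0],
    [3, 0, 0, 0, 0, 0, 0],
    [3, 0, 0, 0, 0, 0, 0],
    [3, 0, 0, 0, 0, 0, 0],
    [3, 0, 0, 0, 0, 0, 0],
    [3, 0, 0, 0, 0, 0, 0],
  ],
)

```text
time_s: 4.85
position: [0.5489, -0.0601, 0.082]
tool_rot: [[-0.963, -0.27, -0.0], [-0.27, 0.963, 0.0], [0.0, 0.0, -1.0]]
ft_force: [0.3, 0.5, 0.3]
grip_width: 0.0
gripper_force: 0.0
```

```bash
cat > look.py <<'E'
import sys
from h import *
s=telemetry.observe(); print(s["time_s"],rack(s["position"]).round(4),s["ft_force"].round(2))
a=get_image("scene")["frame"][170:300,190:400]
cv2.imwrite(sys.argv[1],np.clip(cv2.resize(a,None,fx=3,fy=3,interpolation=cv2.INTER_CUBIC)[:,:,::-1]*1.8,0,255).astype(np.uint8))
E
python3 look.py pics/p1.png
```

```text
4.85 [0.0434 0.0033 0.082 ] [0.32 0.46 0.26]
```

View pics/p1.png

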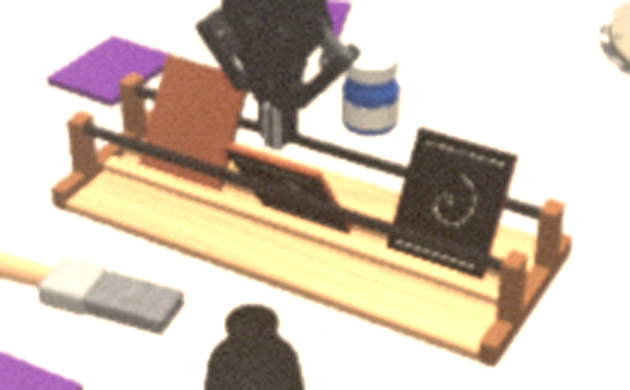

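The finger tip shows at about (275,145) in this crop, at tile_1's top edge, but it seems to be behind the tile rather than in front of it. I'll check by projection and depth.

```bash
python3 - <<'E'
from h import *
s=telemetry.observe(); im=get_image("scene"); f=210/np.tan(np.radians(im["vertical_fov"]/2))
def pj(p):
    c=np.array(im["attitude"]).T@(np.array(p)-im["eye"]); return (im["cx"]-f*c[0]/c[2], im["cy"]+f*c[1]/c[2])
u,v=pj(s["position"]); print("tcp px",u,v,"crop",(u-190)*3,(v-170)*3)
W=rack(cloud(im)); 
for v in range(206,250,3): print(v,W[v,281].round(3),im["frame"][v,281], W[v,296].round(3))
T=get_image("top"); R=rack(cloud(T)); m=(abs(R[...,0])<.08)&(abs(R[...,1])<.05)&(R[...,2]>.085)&(R[...,2]<.16)
vv,uu=np.nonzero(m)
print("top",np.c_[uu,vv][:3]); 
for b in range(85,160,10):
    q=R[m&(R[...,2]*1000>=b)&(R[...,2]*1000<b+10)]
    if len(q): print(b,len(q),q.min(0).round(3),q.max(0).round(3))
E
```

```text
tcp px 282.4658930224705 227.52716429222997 crop 277.39767906741145 172.5814928766899
206 [0.052 0.006 0.145] [74 68 63] [-0.172 -0.083 -0.002]
209 [0.053 0.007 0.138] [79 74 67] [-0.152 -0.072  0.002]
212 [0.054 0.007 0.131] [76 72 65] [-0.142 -0.066  0.   ]
215 [0.052 0.006 0.122] [75 71 67] [-0.126 -0.057  0.002]
218 [0.055 0.008 0.116] [76 71 64] [-0.033 -0.005  0.062]
221 [-0.069 -0.069  0.012] [173 136 106] [-0.1   -0.043  0.002]
224 [0.051 0.004 0.096] [83 48 32] [-0.086 -0.034  0.004]
227 [0.046 0.001 0.084] [48 39 34] [0.047 0.041 0.098]
230 [ 0.033 -0.007  0.066] [33 28 19] [0.049 0.042 0.091]
233 [ 0.042 -0.002  0.064] [46 39 32] [0.04  0.037 0.077]
236 [ 0.013 -0.02   0.032] [40 32 25] [0.038 0.036 0.067]
239 [-0.001 -0.029  0.011] [77 58 39] [0.043 0.038 0.062]
242 [ 0.017 -0.018  0.017] [186 140  97] [0.009 0.019 0.026]
245 [ 0.026 -0.012  0.016] [108  83  60] [0.012 0.021 0.019]
248 [ 0.031 -0.01   0.011] [179 134  92] [0.022 0.027 0.019]
top []
```

The depth shows the visible finger ends at z ≈ 0.115 while the TCP reads 0.082, and the tile hasn't moved and there is no force. So the real tip is about 30 mm higher than reported. I'll back off and measure the offset in clear view.

apply_moves(
  series=[
    [-10, 0, 0, 0, 0, 0, 0],
    [-15, 0, 0, 0, 0, 0, 0],
    [-15, 0, 0, 0, 0, 0, 0],
    [-5, 0, 0, 0, 0, 0, 0],
    [0, 0, 0, 0, 0, 0, 0],
    [0, 0, 0, 0, 0, 0, 0],
  ],
)

```text
time_s: 5.75
position: [0.5921, -0.0479, 0.082]
tool_rot: [[-0.963, -0.27, -0.0], [-0.27, 0.963, 0.0], [0.0, 0.0, -1.0]]
ft_force: [0.1, -0.5, 0.0]
grip_width: 0.0001
gripper_force: 0.0
```

```bash
python3 - <<'E'
from h import *
s=telemetry.observe(); im=get_image("scene"); print(s["time_s"],rack(s["position"]).round(4),s["grip_width"],s["q"].round(2))
a=im["frame"][130:260,190:400]
cv2.imwrite("pics/p2.png",np.clip(cv2.resize(a,None,fx=3,fy=3,interpolation=cv2.INTER_CUBIC)[:,:,::-1]*2.5,0,255).astype(np.uint8))
W=rack(cloud(im)); m=(abs(W[...,0]-.09)<.035)&(abs(W[...,1]-.003)<.07)&(W[...,2]>.075)
for b in range(75,260,8):
    q=W[m&(W[...,2]*1000>=b)&(W[...,2]*1000<b+8)]
    if len(q): print(b,len(q),np.percentile(q,5,0).round(3),np.percentile(q,95,0).round(3))
w=get_image("wrist"); cv2.imwrite("pics/w2.png",np.clip(w["frame"][:,:,::-1]*2.0,0,255).astype(np.uint8))
print(w["mount"],w["vertical_fov"],w["cx"],w["cy"])
E
```

```text
5.75 [0.0883 0.0033 0.082 ] 7.89269040900037e-05 [ -16.03   32.48   77.64   -0.     69.9  -121.71]
91 1 [0.056 0.01  0.099] [0.056 0.01  0.099]
107 7 [ 0.091 -0.001  0.111] [0.099 0.011 0.114]
115 36 [ 0.086 -0.007  0.116] [0.1   0.017 0.122]
123 40 [ 0.086 -0.008  0.123] [0.1   0.019 0.13 ]
131 45 [ 0.086 -0.006  0.131] [0.1   0.018 0.139]
139 42 [ 0.086 -0.007  0.139] [0.099 0.018 0.146]
147 41 [ 0.093 -0.017  0.147] [0.101 0.019 0.155]
155 92 [ 0.082 -0.025  0.156] [0.102 0.034 0.163]
163 117 [ 0.079 -0.033  0.163] [0.101 0.04  0.171]
171 104 [ 0.08  -0.037  0.172] [0.105 0.047 0.179]
179 136 [ 0.084 -0.042  0.179] [0.105 0.052 0.187]
187 118 [ 0.093 -0.048  0.188] [0.106 0.06  0.195]
195 206 [ 0.081 -0.051  0.195] [0.106 0.065 0.203]
203 173 [ 0.084 -0.047  0.203] [0.108 0.06  0.211]
211 162 [ 0.087 -0.028  0.212] [0.108 0.047 0.219]
219 98 [ 0.082 -0.031  0.219] [0.101 0.044 0.226]
227 45 [0.084 0.024 0.228] [0.1   0.043 0.233]
235 74 [ 0.082 -0.007  0.236] [0.124 0.042 0.243]
243 116 [ 0.088 -0.014  0.244] [0.124 0.042 0.251]
251 115 [ 0.086 -0.014  0.251] [0.124 0.042 0.259]
259 124 [ 0.086 -0.015  0.259] [0.125 0.041 0.267]
[[ 6.61283595e-04  9.64241450e-01  2.65024505e-01  6.71272563e-02]
 [ 9.99999628e-01 -4.90779762e-04 -7.09568951e-04  7.68474790e-04]
 [-5.54127130e-04  2.65024876e-01 -9.64241416e-01 -1.70137721e-01]
 [ 0.00000000e+00  0.00000000e+00  0.00000000e+00  1.00000000e+00]] 65.70646984690485 277.9941884958889 205.29187038497656
```

View pics/p2.png

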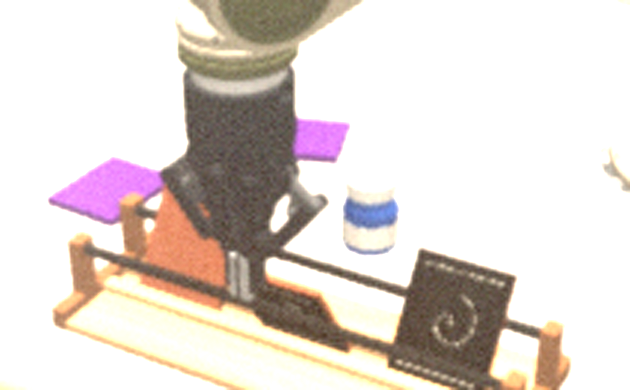

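The tip is at z ≈ 0.112 with the TCP at 0.082, so the offset is about +30 mm. The lateral position agrees with the readout. I'll lower 31 mm, which puts the tip at about 0.081, above the rail at 0.065. Then I'll push gently.

apply_moves(
  series=[
    [0, 0, 8, 0, 0, 0, 0],
    [0, 0, 8, 0, 0, 0, 0],
    [0, 0, 8, 0, 0, 0, 0],
    [0, 0, 7, 0, 0, 0, 0],
    [4, 0, 0, 0, 0, 0, 0],
    [4, 0, 0, 0, 0, 0, 0],
    [4, 0, 0, 0, 0, 0, 0],
    [3, 0, 0, 0, 0, 0, 0],
    [3, 0, 0, 0, 0, 0, 0],
    [0, 0, 0, 0, 0, 0, 0],
  ],
)

```text
time_s: 7.1
position: [0.5749, -0.0528, 0.0511]
tool_rot: [[-0.963, -0.27, 0.0], [-0.27, 0.963, -0.0], [-0.0, -0.0, -1.0]]
ft_force: [0.8, 0.4, 0.3]
grip_width: 0.0001
gripper_force: 0.0
```

apply_moves(
  series=[
    [3, 0, 0, 0, 0, 0, 0],
    [3, 0, 0, 0, 0, 0, 0],
    [3, 0, 0, 0, 0, 0, 0],
    [3, 0, 0, 0, 0, 0, 0],
    [3, 0, 0, 0, 0, 0, 0],
    [3, 0, 0, 0, 0, 0, 0],
    [3, 0, 0, 0, 0, 0, 0],
    [3, 0, 0, 0, 0, 0, 0],
    [0, 0, 0, 0, 0, 0, 0],
  ],
)

```text
time_s: 8.22
position: [0.5517, -0.0593, 0.051]
tool_rot: [[-0.963, -0.27, -0.0], [-0.27, 0.963, 0.0], [0.0, 0.0, -1.0]]
ft_force: [0.9, -0.0, 0.8]
grip_width: -0.0002
gripper_force: 0.1
```

```bash
python3 look.py pics/p3.png
```

```text
8.225 [0.0463 0.0033 0.051 ] [ 0.86 -0.04  0.75]
```

View pics/p3.png

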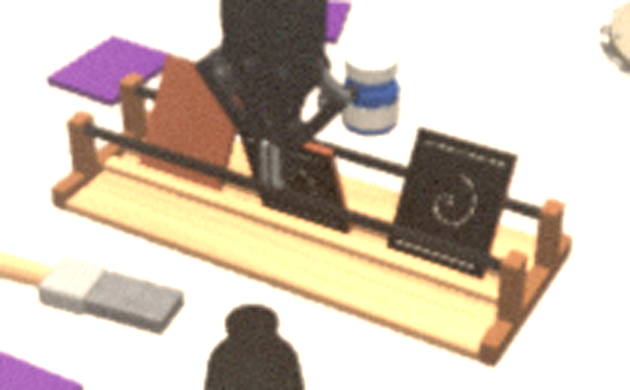

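The tip is now in front of tile_1's black side at about (270,185), and the tile is tilting up with only about 1 N of force. I'll continue past upright.

apply_moves(
  series=[
    [4, 0, 0, 0, 0, 0, 0],
    [4, 0, 0, 0, 0, 0, 0],
    [4, 0, 0, 0, 0, 0, 0],
    [4, 0, 0, 0, 0, 0, 0],
    [4, 0, 0, 0, 0, 0, 0],
    [4, 0, 0, 0, 0, 0, 0],
    [4, 0, 0, 0, 0, 0, 0],
    [4, 0, 0, 0, 0, 0, 0],
    [4, 0, 0, 0, 0, 0, 0],
    [4, 0, 0, 0, 0, 0, 0],
    [4, 0, 0, 0, 0, 0, 0],
    [0, 0, 0, 0, 0, 0, 0],
  ],
)

```text
time_s: 9.78
position: [0.5093, -0.0712, 0.0511]
tool_rot: [[-0.963, -0.27, -0.0], [-0.27, 0.963, 0.0], [0.0, 0.0, -1.0]]
ft_force: [0.6, -0.8, 0.0]
grip_width: -0.0003
gripper_force: 0.0
```

apply_moves(
  series=[
    [3, 0, 0, 0, 0, 0, 0],
    [3, 0, 0, 0, 0, 0, 0],
    [0, 0, 0, 0, 0, 0, 0],
    [0, 0, 0, 0, 0, 0, 0],
    [0, 0, 0, 0, 0, 0, 0],
  ],
)

```text
time_s: 10.4
position: [0.5039, -0.0727, 0.051]
tool_rot: [[-0.963, -0.27, 0.0], [-0.27, 0.963, -0.0], [-0.0, -0.0, -1.0]]
ft_force: [-0.3, 0.3, 0.7]
grip_width: -0.0001
gripper_force: 0.0
```

```bash
python3 look.py pics/p4.png
```

```text
10.4 [-0.0034  0.0033  0.051 ] [-0.34  0.33  0.74]
```

View pics/p4.png

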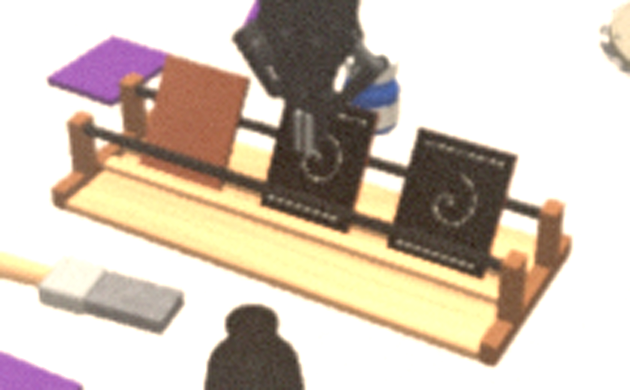

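tile_1 now leans on the near rail, black face up, with the spiral visible at (322,160). I'll retract and go over to the near side of tile_2.

apply_moves(
  series=[
    [-10, 0, 0, 0, 0, 0, 0],
    [-10, 0, 0, 0, 0, 0, 0],
    [0, 0, -30, 0, 0, 0, 0],
    [0, 0, -45, 0, 0, 0, 0],
    [0, 0, -35, 0, 0, 0, 0],
    [15, -20, 0, 0, 0, 0, 0],
    [30, -35, 0, 0, 0, 0, 0],
    [30, -35, 0, 0, 0, 0, 0],
    [20, -21, 0, 0, 0, 0, 0],
    [10, -10, 0, 0, 0, 0, 0],
    [0, 0, 0, 0, 0, 0, 0],
    [0, 0, 0, 0, 0, 0, 0],
  ],
)

```text
time_s: 11.95
position: [0.4552, -0.2114, 0.161]
tool_rot: [[-0.962, -0.271, 0.0], [-0.271, 0.962, 0.0], [-0.0, 0.0, -1.0]]
ft_force: [0.7, 0.5, -0.7]
grip_width: 0.0002
gripper_force: 0.0
```

```bash
python3 - <<'E'
from h import *
s=telemetry.observe(); print(s["time_s"],rack(s["position"]).round(4),s["ft_force"].round(2))
W=rack(cloud(get_image("scene")))
for y in(-.118,.002,.117):
    q=W[(abs(W[...,1]-y)<.042)&(W[...,2]>.085)&(W[...,2]<.12)&(abs(W[...,0])<.065)]
    print(y,len(q),np.percentile(q,3,0).round(3),np.percentile(q,97,0).round(3))
E
```

```text
11.95 [-0.0877 -0.117   0.161 ] [ 0.71  0.53 -0.7 ]
-0.118 218 [-0.045 -0.155  0.085] [-0.032 -0.078  0.1  ]
0.002 271 [-0.045 -0.036  0.085] [-0.031  0.041  0.102]
0.117 274 [-0.045  0.08   0.085] [-0.033  0.157  0.1  ]
```

apply_moves(
  series=[
    [0, 0, 30, 0, 0, 0, 0],
    [0, 0, 35, 0, 0, 0, 0],
    [0, 0, 30, 0, 0, 0, 0],
    [0, 0, 15, 0, 0, 0, 0],
    [0, 0, 0, 0, 0, 0, 0],
    [-4, 0, 0, 0, 0, 0, 0],
    [-4, 0, 0, 0, 0, 0, 0],
    [-4, 0, 0, 0, 0, 0, 0],
    [-3, 0, 0, 0, 0, 0, 0],
    [-3, 0, 0, 0, 0, 0, 0],
    [-3, 0, 0, 0, 0, 0, 0],
    [-3, 0, 0, 0, 0, 0, 0],
  ],
)

```text
time_s: 13.5
position: [0.478, -0.2057, 0.051]
tool_rot: [[-0.963, -0.27, 0.0], [-0.27, 0.963, 0.0], [-0.0, 0.0, -1.0]]
ft_force: [-0.3, 0.6, -0.4]
grip_width: 0.0004
gripper_force: 0.0
```

apply_moves(
  series=[
    [-3, 0, 0, 0, 0, 0, 0],
    [-3, 0, 0, 0, 0, 0, 0],
    [-3, 0, 0, 0, 0, 0, 0],
    [-3, 0, 0, 0, 0, 0, 0],
    [-3, 0, 0, 0, 0, 0, 0],
    [-3, 0, 0, 0, 0, 0, 0],
    [0, 0, 0, 0, 0, 0, 0],
  ],
)

```text
time_s: 14.38
position: [0.4953, -0.2008, 0.0509]
tool_rot: [[-0.963, -0.271, 0.0], [-0.271, 0.963, 0.0], [-0.0, 0.0, -1.0]]
ft_force: [0.4, 0.3, -0.4]
grip_width: 0.0
gripper_force: 0.1
```

```bash
python3 look.py pics/p5.png
```

```text
14.375 [-0.0462 -0.1176  0.0509] [ 0.44  0.3  -0.37]
```

View pics/p5.png

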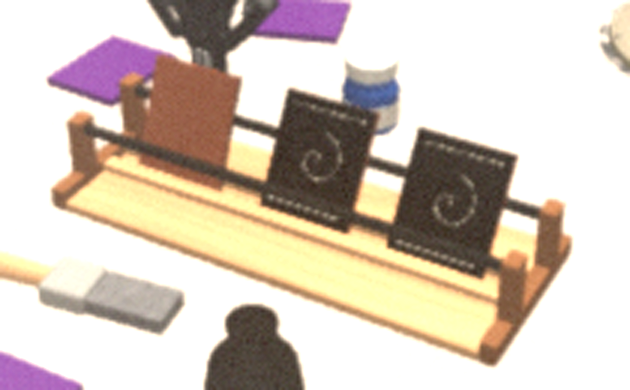

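The finger is behind tile_2 at about (205,55) and the tile has begun to rise. tile_1 is cleanly tipped. I'll continue pushing.

apply_moves(
  series=[
    [-4, 0, 0, 0, 0, 0, 0],
    [-4, 0, 0, 0, 0, 0, 0],
    [-4, 0, 0, 0, 0, 0, 0],
    [-4, 0, 0, 0, 0, 0, 0],
    [-4, 0, 0, 0, 0, 0, 0],
    [-4, 0, 0, 0, 0, 0, 0],
    [-4, 0, 0, 0, 0, 0, 0],
    [-4, 0, 0, 0, 0, 0, 0],
    [-4, 0, 0, 0, 0, 0, 0],
    [-4, 0, 0, 0, 0, 0, 0],
    [-4, 0, 0, 0, 0, 0, 0],
    [0, 0, 0, 0, 0, 0, 0],
  ],
)

```text
time_s: 15.92
position: [0.5377, -0.1889, 0.051]
tool_rot: [[-0.963, -0.271, 0.0], [-0.271, 0.963, -0.0], [-0.0, -0.0, -1.0]]
ft_force: [0.0, -0.2, -1.1]
grip_width: 0.0001
gripper_force: 0.0
```

apply_moves(
  series=[
    [-3, 0, 0, 0, 0, 0, 0],
    [-3, 0, 0, 0, 0, 0, 0],
    [0, 0, 0, 0, 0, 0, 0],
    [0, 0, 0, 0, 0, 0, 0],
    [0, 0, 0, 0, 0, 0, 0],
  ],
)

```text
time_s: 16.55
position: [0.5432, -0.1874, 0.051]
tool_rot: [[-0.963, -0.27, -0.0], [-0.27, 0.963, 0.0], [0.0, 0.0, -1.0]]
ft_force: [0.5, 0.6, -0.1]
grip_width: -0.0001
gripper_force: 0.0
```

apply_moves(
  series=[
    [10, 0, 0, 0, 0, 0, 0],
    [10, 0, 0, 0, 0, 0, 0],
    [0, 0, -30, 0, 0, 0, 0],
    [0, 0, -45, 0, 0, 0, 0],
    [0, 0, -45, 0, 0, 0, 0],
    [30, 0, 0, 0, 0, 0, 0],
    [40, 0, 0, 0, 0, 0, 0],
    [0, 0, 0, 0, 0, 0, 0],
    [0, 0, 0, 0, 0, 0, 0],
    [0, 0, 0, 0, 0, 0, 0],
  ],
)

```text
time_s: 17.8
position: [0.4571, -0.2116, 0.1709]
tool_rot: [[-0.963, -0.271, 0.0], [-0.271, 0.963, 0.0], [-0.0, 0.0, -1.0]]
ft_force: [0.2, 1.2, 0.5]
grip_width: 0.0002
gripper_force: 0.0
```

```bash
python3 look.py pics/p6.png; python3 - <<'E'
from h import *
for n in("scene","top"):
  W=rack(cloud(get_image(n)))
  for y in(-.118,.002,.117):
    q=W[(abs(W[...,1]-y)<.042)&(W[...,2]>.075)&(W[...,2]<.12)&(abs(W[...,0])<.065)]
    if len(q): print(n,y,len(q),np.percentile(q,3,0).round(3),np.percentile(q,97,0).round(3))
E
```

```text
17.8 [-0.0859 -0.1177  0.1709] [0.25 1.16 0.48]
scene -0.118 230 [ 0.04  -0.155  0.076] [ 0.053 -0.078  0.103]
scene 0.002 426 [-0.044 -0.036  0.076] [-0.026  0.041  0.102]
scene 0.117 452 [-0.045  0.08   0.076] [-0.028  0.157  0.099]
top -0.118 172 [ 0.03  -0.13   0.076] [ 0.051 -0.079  0.103]
top 0.002 190 [-0.05  -0.03   0.076] [-0.03   0.038  0.103]
top 0.117 234 [-0.051  0.079  0.076] [-0.03   0.154  0.101]
```

View pics/p6.png

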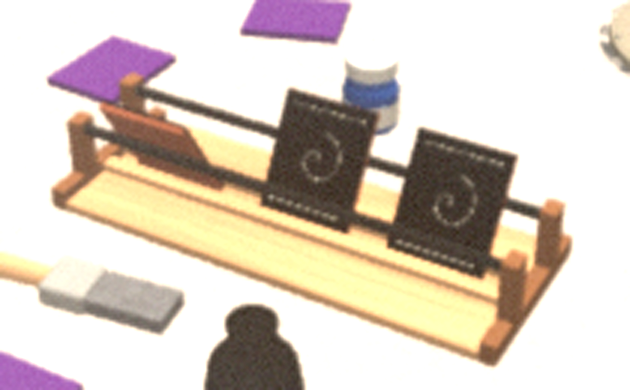

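tile_2 now leans on the far rail, with its terracotta underside visible at (160,145). tile_1 and tile_3 show black spirals at (322,160) and (455,200). All top edges are at ±50 mm and z ≈ 0.1, and the robot touches nothing, so I'm handing in.

```bash
python3 -c "
from rig import env
print(env.close_job())"
```

```text
the job is handed in; nothing more can be done
None
```

I tipped tile_1 and tile_2 onto the opposite rails, black face up, and left tile_3, the vase, the jar and the brush alone; the job was handed in at about 18 s, but `close_job()` returned no pass/fail result.

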